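# Draw the grout spreader out from under the tile stack

## Task

Someone stood two spare tiles and the closed tub on top of the blue grout spreader in the tile rack. Take the spreader by its upright black grip, draw it gently out under the steel fence, letting it follow the orange guide rails (which run crooked) without forcing it against them, and lay it flat in the grey tray. The tiles and tub must stay stacked and upright in the rack, and the other things must be left alone.

Things in the scene. Friction and masses are not known exactly. Their poses are not given: they have to be found in the camera images.
- rack: fixed steel tile rack; origin on the ledge under the middle of the stack, z up. The spreader leaves under the fence, roughly along the rack's -x. A thin steel frame 4 mm high runs round the other three sides. At the sides of the fence stand two posts 36 mm high at x=-56 mm, y=+-88 mm, 30 mm long in x, 12 mm thick
- rack_fence (a point): middle of the fence: a steel bar across the rack (along y, 176 mm long, 8 mm thick in x), 10 to 32 mm above the ledge; its centre lies 56.5 mm along -x from the rack's origin. It holds the stack back while the spreader slides out below it
- rack_rails (a point): above the rack's origin, axes as the rack's: centre of two straight rigid orange rails, 4 mm high, 16 mm wide, 73 mm apart inside, from 50 mm behind to 85 mm before the origin (-x). Fitted by eye: they are turned about the origin 0.1 to 0.34 rad off the rack's x, to either side. That angle is in no pose: feel it while drawing. The spreader must not press on them beyond 6 N
- spreader: blue plastic grout spreader, 90 g, flat on the ledge, x from -125 to +35 mm: round paddle 70 mm across, 8 mm thick (origin: centre of its underside), neck 20 mm wide along -x that clears the rails (5.5 to 8 mm up), black upright grip at its end. The paddle has 1.5 mm play each side between the rails: free to turn, but moves along them. Drag of the stack 4 to 12 N. After 100 mm it is clear of the fence
- spreader_grip (a point): point on the spreader's black grip, 118 mm along -x of the spreader's origin and 30 mm above its underside. The grip is an upright bar 14 mm thick along the spreader's x, 44 mm wide along y, from the ledge to 41 mm up; pinch it across the 14 mm from above, one finger behind it, one over the neck (whose top is 8 mm up)
- tile_low: lower tile, terracotta, 100 x 100 x 9 mm, about 200 g, origin at the centre of its underside, z up; starts resting on the paddle 8 mm above the ledge, with its front edge within a few mm of the fence; once the spreader is out it settles 4 mm down on the rails
- tile_top: upper tile, blue, 100 x 100 x 9 mm, about 200 g, lies loose on the lower one; origin at the centre of its underside, z up
- tub: white tub with green hinged lid, closed and empty, about 120 g, 86 x 96 x 56 mm, standing loose on the upper tile; origin at the centre of its underside, z up
- tray: fixed shallow open grey tray, outside 240 (x) x 120 (y) x 20 mm high, walls and floor 5 mm, origin at the centre of its underside
- spray_bottle: pink spray bottle, 72 mm across, 199 mm tall, standing, origin at the centre of its underside; bystander
- funnel: white plastic funnel standing mouth down, 100 mm across, 105 mm tall, origin at the centre of its underside; bystander
- brush: black rubber-handled grout brush lying on the ledge, about 185 mm long along its x, 36 mm high, origin near its middle at ledge level; bystander
- cap: white screw cap, 22 mm across, 16 mm high, on the ledge behind the rack (112 mm along its +x), beside the tip of a thin orange tail that sticks out backwards from the rails; origin at the centre of its underside; bystander
Things that resemble listed ones, but are neither listed nor needed, are in the scene too. Of the things that look like the spreader, the middle-sized one is meant.

How it is judged:
By the outcome, as a careful person would: the job done as asked, in the order asked, and still so for the second after the job is handed in, with the robot touching nothing.
It also fails if it takes over 67 s, if anything falls off the work surface, if the arm or the gripper's body presses on something with over 40 N, if the wrist force passes 120 N, or if a joint passes its speed limit or range.

## Robot

A 6-joint arm with a two-finger parallel gripper is mounted at the origin on the work surface. World frame = base frame: x ahead of the robot, y to its left, z up, the work surface at z = 0. Lengths are in m, angles in rad, forces in N, time in s.
With the tool pointing down it reaches from about 0.325 to 0.75 m from the base axis. Payload 7.6 kg.
Tool frame: the origin (TCP) lies on the mounting face of the last link; the fingertips stand 173 mm ahead of it and the grasp point (between the pads) lies 155 mm ahead of it; z points along the fingers, y is the direction in which the jaws open and shut (so a half turn about z gives the same grasp; the last joint's range is limited). The gripper opens to 85 mm and grips with 20 to 120 N. Pads are 22 mm wide; open, the fingers measure 114 mm over their backs; the gripper's body (76 mm by 85 mm) begins 54 mm behind the grasp point. The pads swing forward as they close: fully open they stand 13 mm farther back than shut.
Start: joints at [1.08, 0.052, 1.401, -0, 1.689, -0.07], TCP at [0.214, 0.479, 0.405] pointing down, gripper open.
Joint ranges: [-2.9, 2.9], [-0.91, 2.17], [0.12, 2.37], [-1.06, 4.2], [0.26, 2.73], [-2.93, 2.93]. Speed limits (rad/s): [2.57, 2.57, 3.01, 3.14, 3.14, 3.14].

## Interface

Orientations are given as a 3x3 rotation matrix whose columns are the frame's x, y, z axes.
In Python, from plant import robot gives the robot as it stands.
- The arm moves only by the tool carry_out, never from a script. Its argument "series" is a list of rows, each a list of 3 entries, a list of its own where there are three numbers: the shift along the tool's x, y, z in mm, then the turn, a rotation vector about the tool's x, y, z in rad, then the finger opening in mm, from 0 to 85.4. In form: [[[tx, ty, tz], [wx, wy, wz], hand], ...]. A call has 1 to 12 rows; each row is the pose to reach, as a shift and turn from the pose measured when the call began, along the tool's axes at that moment; what a row does not reach only later rows make up. A row lasts 1/10 s, in which the tool goes at most 50 mm and 8.59 degrees, less where a joint would pass 70% of its speed; a pose out of reach is approached as far as the arm can. A call with a gripper value outside its range is refused whole. The fingers move at their own pace and stop on an object; the grip force is fixed at half the most. Time passes only in rows, so rows that repeat a pose let the fingers close. It gives the time, the measured TCP pose, the force and the opening at its end, in the units of the state.
- robot.get_obs(): the state, without advancing time (a new reading comes with each control period).
- robot.capture(name): name is "scene" or "top"; returns a dict with "color" (480x640x3 uint8, red, green, blue), "fov_y" (degrees; the focal length in pixels is half the picture's height over the tangent of half this angle, whatever the lens; pixels are square), "cx", "cy" (the principal point, pixels), "R" (3x3) and "t" (3): a world point X has camera coordinates R X + t. Camera axes: x right, y down, z forward; pixel columns grow to the right and rows downward; lengths in m; the calibration is good to about 2 mm. A picture is of the moment at which its call begins. There is no depth.
- robot.finish_job(): hands the job in, once; it reports no verdict.
The state is a dict: "time_s": time; "joint_positions": joint angles; "qd": joint speeds; "joint_efforts": joint torques, N m; "eef_pos": TCP position; "ee_rot": TCP orientation; "contact_force": force on the tool from outside, world axes, zero at the start; "moment": the same for the moment, N m; "grip_width": opening from 0.0 (shut) to 1.0 (fully open).
Only numpy, scipy, OpenCV 4.12 (cv2) and the standard library are available. Lean on these libraries where they do the work, as an engineer would, in place of code of your own. Each camera call takes 0.05 s, during which the arm holds its last target.

## Working session

There is one attempt and no reset: what is moved stays moved. The work goes in short steps, Python scripts to look and compute and a tool call to move; the robot and the scene stay as the last step left them, time stands still between calls to the robot, and variables do not carry over. Pictures are saved under pics/ and viewed, and the job is handed in when it is done.

Besides the shell and the picture viewer there is one more tool, called after ">>>" as name(argument=value, ...), one argument or row to a line, values as JSON. carry_out: Moves the arm, as the interface text tells. Its arguments: {"type":"object","properties":{"series":{"type":"array","items":{"type":"array"}}},"required":["series"]}

```bash
ls; mkdir -p pics; python3 - <<'E'
from plant import robot
import cv2,numpy as np
o=robot.get_obs();print(o)
for n in("scene","top"):
    c=robot.capture(n);cv2.imwrite(f"pics/{n}0.png",c["color"][:,:,::-1])
    np.savez(f"{n}.npz",**c)
    print(n,c["fov_y"],c["cx"],c["cy"],np.round(c["R"],3).tolist(),np.round(c["t"],4), np.round(-c["R"].T@c["t"],3))
E
```

```text
pics
{'time_s': 0.0, 'joint_positions': array([ 1.07970724e+00,  5.28429187e-02,  1.40174114e+00, -1.40994197e-06,
        1.68860039e+00, -7.02719777e-02]), 'qd': array([-0.00019744, -0.00213918,  0.0003819 ,  0.00033625,  0.0019951 ,
        0.00046389]), 'joint_efforts': array([-4.39036251e-05, -3.81676590e+01, -3.60174537e+01, -1.21757989e-04,
        6.31399074e-03,  6.36618097e-05]), 'eef_pos': array([0.21441732, 0.47918518, 0.4038607 ]), 'ee_rot': array([[-9.12755343e-01,  4.08505964e-01, -7.49434964e-04],
       [ 4.08506636e-01,  9.12754269e-01, -1.40433767e-03],
       [ 1.10369650e-04, -1.58796586e-03, -9.99998733e-01]]), 'contact_force': array([ 0.05941222, -0.43395428,  0.57952955]), 'moment': array([-0.01578617,  0.01886147,  0.00666311]), 'grip_width': 1.0000666188043486}
scene 57.84457069454215 323.5127779575656 235.08883330376034 [[-0.896, 0.445, 0.017], [0.291, 0.613, -0.734], [-0.337, -0.653, -0.679]] [ 0.4796 -0.1763  1.044 ] [0.832 0.576 0.571]
top 54.69022164009186 318.2010909535776 240.98843303194727 [[0.07, -0.998, 0.004], [-0.975, -0.069, -0.213], [0.213, 0.011, -0.977]] [0.0682 0.579  0.9114] [0.365 0.097 1.014]
```

View pics/scene0.png

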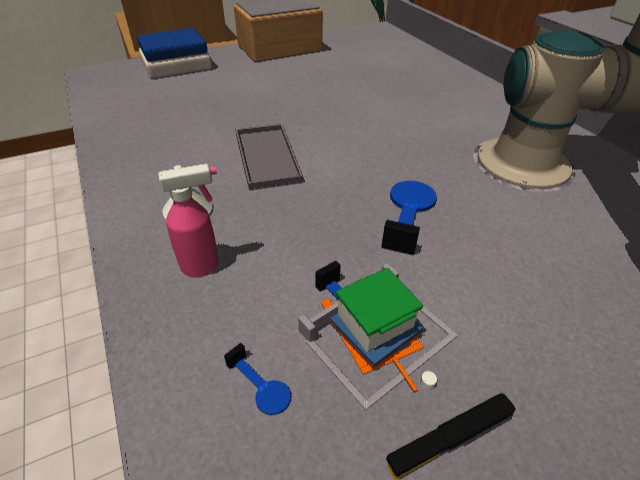

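View pics/top0.png

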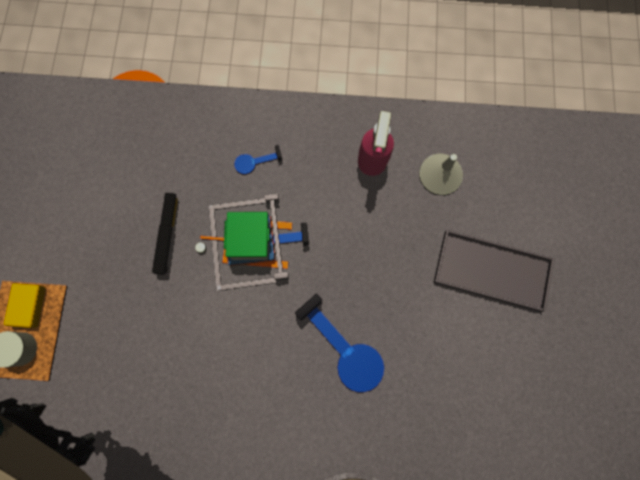

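The overview shows three spreader look-alikes. In the top view they are small at (257,160), in the rack with its grip at (305,234), and large at (345,345). The one in the rack is middle-sized and under the stack, so it is the one meant. I'll confirm in enlarged crops.

```bash
python3 - <<'E'
import cv2
a=cv2.imread("pics/top0.png")[180:300,190:330];cv2.imwrite("pics/topcrop.png",cv2.resize(a,None,fx=5,fy=5,interpolation=cv2.INTER_CUBIC))
a=cv2.imread("pics/scene0.png")[250:410,290:490];cv2.imwrite("pics/scenecrop.png",cv2.resize(a,None,fx=3.75,fy=3.75,interpolation=cv2.INTER_CUBIC)[:600])
a=cv2.imread("pics/top0.png")[220:320,420:570];cv2.imwrite("pics/traycrop.png",cv2.resize(a,None,fx=5,fy=5,interpolation=cv2.INTER_CUBIC))
E
```

```text
(no output)
```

View pics/topcrop.png

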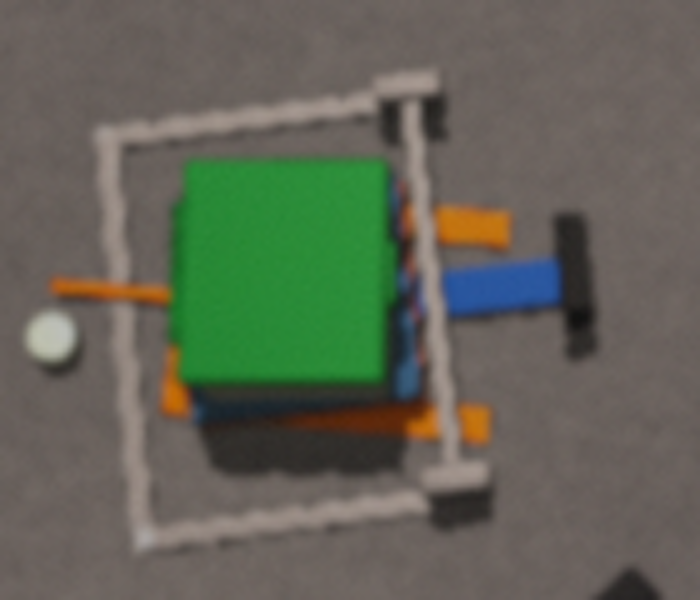

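View pics/scenecrop.png

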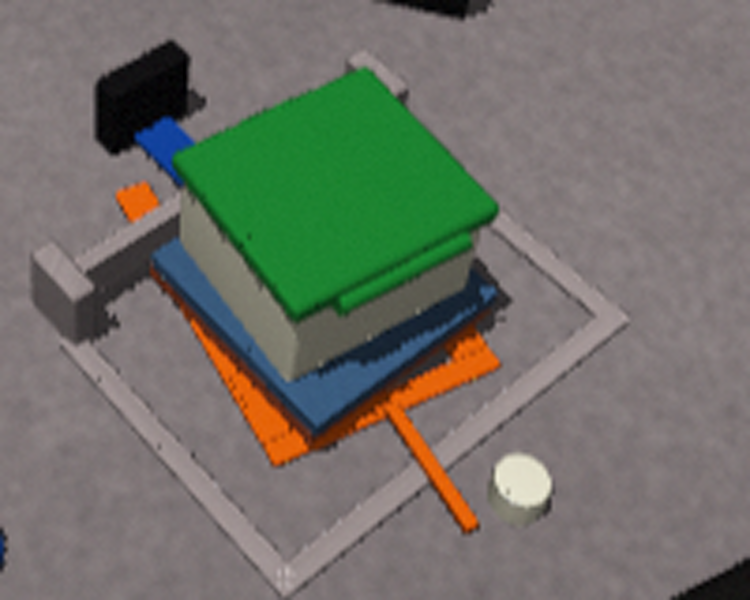

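View pics/traycrop.png

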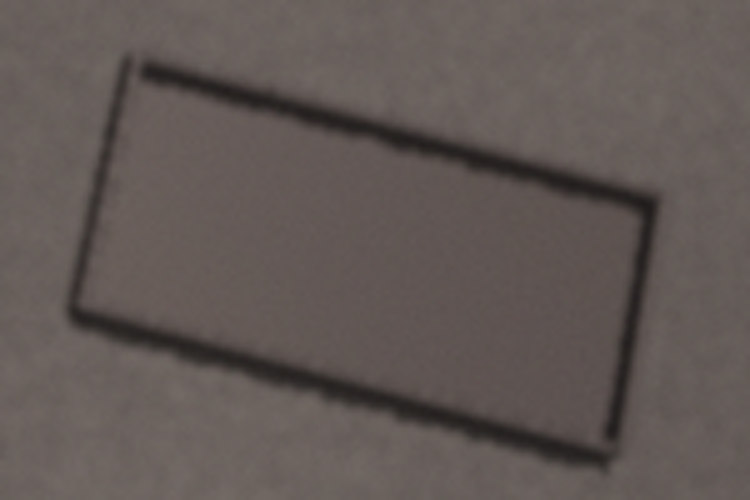

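```bash
cat > h.py <<'E'
import numpy as np
C={n:dict(np.load(n+".npz")) for n in("scene","top")}
def unp(n,u,v,z):
    c=C[n];f=240/np.tan(np.radians(c["fov_y"])/2)
    d=c["R"].T@np.array([(u-c["cx"])/f,(v-c["cy"])/f,1]);o=-c["R"].T@c["t"]
    return o+d*(z-o[2])/d[2]
def proj(n,X):
    c=C[n];f=240/np.tan(np.radians(c["fov_y"])/2);p=c["R"]@np.asarray(X)+c["t"]
    return np.array([c["cx"]+f*p[0]/p[2],c["cy"]+f*p[1]/p[2]])
def T(U,V,z,n="top",off=(190,180),s=5): return unp(n,(U+.5)/s-.5+off[0],(V+.5)/s-.5+off[1],z)
def S(U,V,z): return T(U,V,z,"scene",(290,250),3.75)
E
python3 - <<'E'
from h import *
def p(l,X): print(l,np.round(X*1000,1))
for l,u,v,z in [("frame backR",105,133,.004),("frame backL",143,538,.004),("postU a",375,80,.036),("postU b",440,72,.036),("postU c",440,95,.036),("postL a",420,468,.036),("postL b",490,463,.036),("postL c",490,485,.036),("fence top U",412,105,.032),("fence bot",452,462,.032),("gripA",555,214,.041),("gripB",584,212,.041),("gripC",566,322,.041),("gripD",595,318,.041),("railU1",511,211,.004),("railU2",508,247,.004),("railL1",490,405,.004),("railL2",490,441,.004),("railLback",163,414,.004),("tail",52,287,.004)]: p("T "+l,T(u,v,z))
for l,u,v,z in [("frame backL",285,597,.004),("frame backR",628,320,.004),("grip1",95,83,.041),("grip2",168,42,.041),("grip3",189,55,.041),("grip4",112,96,.041),("railend1",117,190,.004),("railend2",148,182,.004),("railbackL",278,466,.004),("railbackR",500,364,.004),("postL1",32,250,.036),("postL2",52,242,.036),("postL3",93,292,.036),("postR",408,92,.036),("tail",473,528,.004)]: p("S "+l,S(u,v,z))
for u,v in[(128,55),(655,198),(610,460),(72,318)]: p("tray",T(u,v,.02,off=(420,220)))
E
```

```text
T frame backR [648.8 357.7   4. ]
T frame backL [467.4 319.3   4. ]
T postU a [672.3 233.8  36. ]
T postU b [678.  205.5  36. ]
T postU c [667.5 204.6  36. ]
T postL a [502.  198.5  36. ]
T postL b [506.3 169.   36. ]
T postL c [496.9 168.2  36. ]
T fence top U [663.3 217.   32. ]
T fence bot [506.1 185.5  32. ]
T gripA [615.9 149.7  41. ]
T gripB [617.6 137.2  41. ]
T gripC [568.6 141.3  41. ]
T gripD [571.2 129.   41. ]
T railU1 [625.4 171.5   4. ]
T railU2 [608.7 171.5   4. ]
T railL1 [536.6 173.5   4. ]
T railL2 [520.6 172.2   4. ]
T railLback [522.5 316.9   4. ]
T tail [576.1 372.7   4. ]
S frame backL [652.8 363.5   4. ]
S frame backR [465.2 323.9   4. ]
S grip1 [621.6 140.2  41. ]
S grip2 [581.1 131.8  41. ]
S grip3 [576.4 143.   41. ]
S grip4 [618.2 150.3  41. ]
S railend1 [625.6 171.4   4. ]
S railend2 [611.3 173.3   4. ]
S railbackL [629.1 317.9   4. ]
S railbackR [525.6 318.    4. ]
S postL1 [681.6 206.9  36. ]
S postL2 [672.7 206.8  36. ]
S postL3 [668.2 235.8  36. ]
S postR [496.9 200.6  36. ]
S tail [576.5 371.3   4. ]
tray [ 625.1 -168.6   20. ]
tray [ 577.1 -398.5   20. ]
tray [ 462.2 -375.2   20. ]
tray [ 506.8 -145.9   20. ]
```

Rails are orange and their ends are visible in both views. They head at about (-0.03,-1), which is about 0.24 rad off the rack's -x of (0.205,-0.979). I'll refine the grip position before reaching.

```bash
python3 - <<'E'
import cv2
from h import *
a=cv2.imread("pics/top0.png")[212:262,280:330];a=cv2.resize(a,None,fx=8,fy=8,interpolation=cv2.INTER_CUBIC)
b=cv2.imread("pics/scene0.png")[250:300,300:350];b=cv2.resize(b,None,fx=8,fy=8,interpolation=cv2.INTER_CUBIC)
o=np.array([.5735,.256]);m=np.array([.205,-.979]);m/=np.linalg.norm(m);l=np.array([-m[1],m[0]])
for n,im,off in(("top",a,(280,212)),("scene",b,(300,250))):
    for z in(0.001,.041):
        P=[]
        for dx,dy in((-7,-22),(7,-22),(7,22),(-7,22)):
            w=o+m*(.118+dx/1e3)+l*dy/1e3
            q=proj(n,[*w,z]);P.append(((q-off+.5)*8-.5))
        cv2.polylines(im,[np.int32(np.round(P))],True,(0,255,255) if z>.01 else (0,255,0),1)
im=np.hstack([a,b]);im=cv2.convertScaleAbs(im,alpha=1.6,beta=20)
cv2.imwrite("pics/grip.png",im)
E
```

```text
(no output)
```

View pics/grip.png

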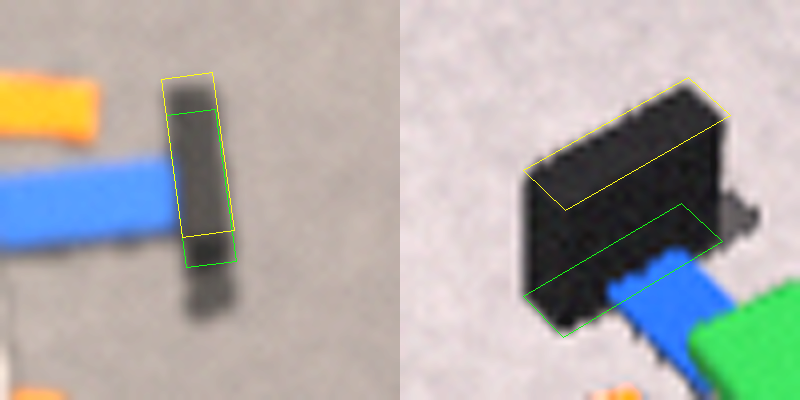

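Both overlays fit the grip: the scene view closely, the top view about 1 px (~2 mm) off. The size and height agree. I'll use (0.597, 0.140) as the grip centre.

```bash
cat >> h.py <<'E'
from scipy.spatial.transform import Rotation as Ro
def goal(ydir_ang):  # tool down with tool y at this world angle
    y=np.array([np.cos(ydir_ang),np.sin(ydir_ang),0]);z=np.array([0,0,-1.]);x=np.cross(y,z)
    return np.stack([x,y,z],1)
def rel(pos,ang):
    from plant import robot
    o=robot.get_obs();R=o["ee_rot"]
    print("t",round(o["time_s"],2),"pos",np.round(o["eef_pos"]*1e3,1),"yang",round(float(np.arctan2(R[1,1],R[0,1])),4),"F",np.round(o["contact_force"],2),"M",np.round(o["moment"],3),"w",round(o["grip_width"],3),"q",np.round(o["joint_positions"],2))
    print("shift",np.round(R.T@(np.array(pos)-o["eef_pos"])*1e3,1),"turn",np.round(Ro.from_matrix(R.T@goal(ang)).as_rotvec(),4))
S_ANG=float(np.arctan2(.979,-.205))
E
python3 -c "
from h import *
print(S_ANG);rel([.597,.1397,.30],S_ANG)"
```

```text
1.777211249908155
t 0.1 pos [214.4 479.2 403.9] yang 1.15 F [-0.26 -1.01 -0.94] M [-0.002 -0.007 -0.027] w 0.997 q [ 1.08  0.05  1.4   0.    1.69 -0.07]
shift [-487.9 -153.4  104.1] turn [-1.400e-03 -6.000e-04 -6.272e-01]
```

>>> carry_out(
  series=[
    [[-45,-14,0],[0,0,-0.06],40],
    [[-90,-28,0],[0,0,-0.12],40],
    [[-135,-42,0],[0,0,-0.18],40],
    [[-180,-57,0],[0,0,-0.24],40],
    [[-225,-71,0],[0,0,-0.3],40],
    [[-270,-85,0],[0,0,-0.36],40],
    [[-315,-99,0],[0,0,-0.42],40],
    [[-360,-113,0],[0,0,-0.48],40],
    [[-405,-127,0],[0,0,-0.54],40],
    [[-450,-141,20],[-0.001,0,-0.6],40],
    [[-488,-153,40],[-0.001,-0.001,-0.627],40],
    [[-488,-153,80],[-0.001,-0.001,-0.627],40],
  ],
)

```text
time_s: 1.3
eef_pos: [0.6001, 0.1364, 0.3249]
ee_rot: [[-0.98, -0.201, 0.006], [-0.201, 0.98, -0.001], [-0.005, -0.002, -1.0]]
contact_force: [-0.5, 0.2, 0.9]
grip_width: 0.47
```

```bash
python3 -c "
from h import *
rel([.597,.1397,.185],S_ANG)"
```

```text
t 1.3 pos [600.1 136.4 324.9] yang 1.7728 F [-0.5   0.21  0.9 ] M [-0.002  0.021 -0.01 ] w 0.47 q [ 0.16  0.34  1.23 -0.    1.56 -1.61]
shift [  3.2   4.2 139.9] turn [-0.0018  0.0053 -0.0044]
```

>>> carry_out(
  series=[
    [[3,4,30],[-0.002,0.005,-0.004],40],
    [[3,4,60],[-0.002,0.005,-0.004],40],
    [[3,4,85],[-0.002,0.005,-0.004],40],
    [[3,4,85],[-0.002,0.005,-0.004],40],
    [[3,4,85],[-0.002,0.005,-0.004],40],
  ],
)

```text
time_s: 1.8
eef_pos: [0.5969, 0.1397, 0.2402]
ee_rot: [[-0.979, -0.205, -0.0], [-0.205, 0.979, 0.0], [0.0, 0.0, -1.0]]
contact_force: [0.2, -0.4, -1.0]
grip_width: 0.468
```

```bash
cat > look.py <<'E'
import sys,cv2,numpy as np
from plant import robot
def look(tag,tc,sc,s=5):
    ims=[]
    for n,(x0,y0,w,h) in(("top",tc),("scene",sc)):
        c=robot.capture(n)["color"][y0:y0+h,x0:x0+w,::-1]
        ims.append(cv2.resize(c,(w*s,h*s),interpolation=cv2.INTER_CUBIC))
    cv2.imwrite(f"pics/{tag}.png",cv2.convertScaleAbs(np.hstack(ims),alpha=1.4,beta=15))
E
python3 -c "
from h import *
from look import look
rel([.597,.1397,.185],S_ANG)
look('pre',(265,190,80,110),(290,210,80,110))"
```

```text
t 1.8 pos [596.9 139.7 240.2] yang 1.7768 F [ 0.17 -0.4  -1.04] M [ 0.028 -0.005  0.045] w 0.468 q [ 0.17  0.4   1.33  0.    1.41 -1.61]
shift [-0.1  0.  55.2] turn [ 0.0002 -0.0003 -0.0004]
```

View pics/pre.png

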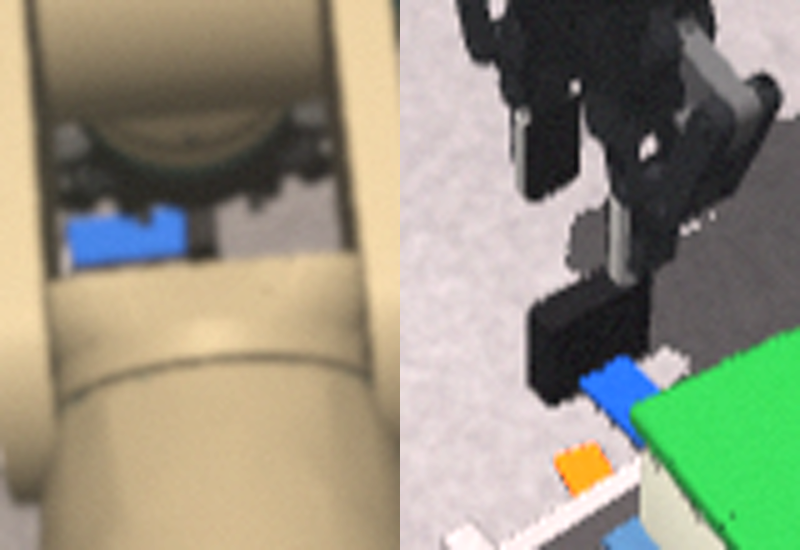

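In the scene crop the fingers, tips at (535,195) and (625,275), straddle the grip at (590,335). Now descending.

>>> carry_out(
  series=[
    [[0,0,15],[0,0,0],40],
    [[0,0,30],[0,0,0],40],
    [[0,0,42],[0,0,0],40],
    [[0,0,50],[0,0,0],40],
    [[0,0,55],[0,0,0],40],
    [[0,0,55],[0,0,0],40],
  ],
)

```text
time_s: 2.5
eef_pos: [0.5973, 0.1397, 0.186]
ee_rot: [[-0.979, -0.205, 0.002], [-0.205, 0.979, 0.001], [-0.002, 0.0, -1.0]]
contact_force: [0.5, -0.3, 1.1]
grip_width: 0.469
```

```bash
python3 -c "
from h import *
from look import look
rel([.597,.1397,.185],S_ANG)
look('down',(265,190,80,110),(290,210,80,110))"
```

```text
t 2.5 pos [597.3 139.7 186. ] yang 1.7768 F [ 0.52 -0.29  1.07] M [-0.005 -0.033  0.022] w 0.469 q [ 0.17  0.47  1.36  0.    1.31 -1.61]
shift [0.4 0.  1. ] turn [ 0.0002  0.0018 -0.0004]
```

View pics/down.png

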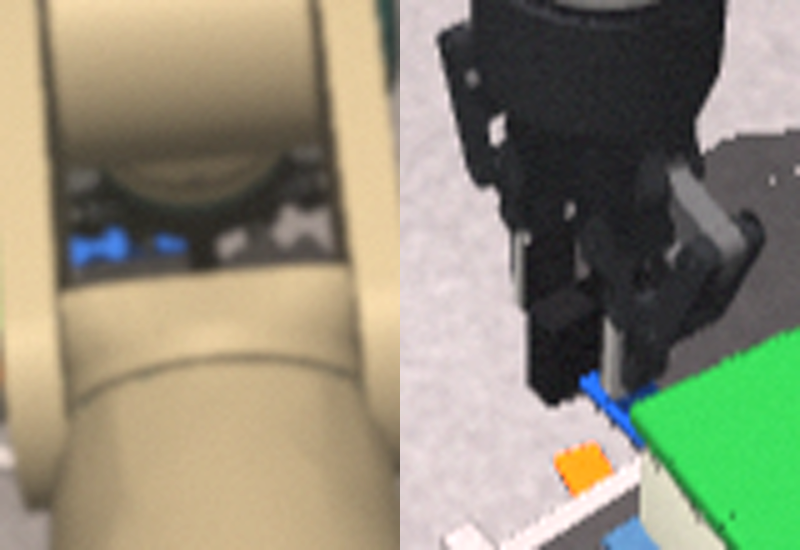

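The grip, at about (560,330) in the crop, sits between the fingers, with the near finger over the neck. Closing in stages.

>>> carry_out(
  series=[
    [[0,0,0],[0,0,0],30],
    [[0,0,0],[0,0,0],24],
    [[0,0,0],[0,0,0],19],
    [[0,0,0],[0,0,0],19],
  ],
)

```text
time_s: 3.0
eef_pos: [0.5978, 0.1398, 0.1876]
ee_rot: [[-0.979, -0.205, 0.004], [-0.205, 0.979, 0.001], [-0.004, 0.0, -1.0]]
contact_force: [0.6, -0.0, -0.5]
grip_width: 0.22
```

```bash
python3 -c "
from h import *
rel([.597,.1397,.186],S_ANG)"
```

```text
t 3.0 pos [597.8 139.8 187.6] yang 1.7769 F [ 0.65 -0.05 -0.55] M [ 0.02  -0.024 -0.021] w 0.22 q [ 0.17  0.47  1.36  0.    1.31 -1.61]
shift [0.8 0.  1.6] turn [ 0.0001  0.0043 -0.0004]
```

>>> carry_out(
  series=[
    [[0,0,0],[0,0,0],16],
    [[0,0,0],[0,0,0],14],
    [[0,0,0],[0,0,0],10],
    [[0,0,0],[0,0,0],5],
    [[0,0,0],[0,0,0],5],
    [[0,0,0],[0,0,0],5],
  ],
)

```text
time_s: 3.6
eef_pos: [0.5979, 0.1399, 0.1878]
ee_rot: [[-0.979, -0.205, 0.005], [-0.205, 0.979, 0.001], [-0.005, 0.0, -1.0]]
contact_force: [1.7, 1.2, 1.8]
grip_width: 0.152
```

```bash
python3 -c "
from h import *
rel([.597,.1397,.186],S_ANG)
rel([.597,.1397,.186],S_ANG)"
```

```text
t 3.6 pos [597.9 139.9 187.8] yang 1.7768 F [1.73 1.16 1.77] M [ 0.302 -0.336 -0.235] w 0.152 q [ 0.17  0.47  1.36  0.    1.31 -1.61]
shift [ 1.  -0.   1.8] turn [ 0.0002  0.0053 -0.0004]
t 3.6 pos [597.9 139.9 187.8] yang 1.7768 F [1.73 1.16 1.77] M [ 0.302 -0.336 -0.235] w 0.152 q [ 0.17  0.47  1.36  0.    1.31 -1.61]
shift [ 1.  -0.   1.8] turn [ 0.0002  0.0053 -0.0004]
```

Gripped at 13 mm. I'll draw gently along the measured rail direction, in tool axes (0.234,-0.972), checking the lateral force.

>>> carry_out(
  series=[
    [[0.2,-1,0],[0,0,0],5],
    [[0.5,-2,0],[0,0,0],5],
    [[0.7,-3,0],[0,0,0],5],
    [[0.9,-4,0],[0,0,0],5],
    [[1.2,-5,0],[0,0,0],5],
    [[1.4,-6,0],[0,0,0],5],
  ],
)

```text
time_s: 4.2
eef_pos: [0.5976, 0.1343, 0.1879]
ee_rot: [[-0.979, -0.205, 0.005], [-0.205, 0.979, 0.003], [-0.005, 0.002, -1.0]]
contact_force: [-0.1, 7.2, 1.3]
grip_width: 0.151
```

```bash
cat >> h.py <<'E'
G0=np.array([.5979,.1399,.1878])
def st(th=-.03):
    from plant import robot
    o=robot.get_obs();d=np.array([th,-1,0]);d/=np.linalg.norm(d);n=np.array([-d[1],d[0],0])
    e=o["eef_pos"]-G0;F=o["contact_force"];R=o["ee_rot"]
    print("t",round(o["time_s"],2),"along %.1f perp %.2f dz %.2f mm"%(e@d*1e3,e@n*1e3,e[2]*1e3),"F along %.2f perp %.2f z %.2f"%(F@d,F@n,F[2]),"M",np.round(o["moment"],3),"yang",round(float(np.arctan2(R[1,1],R[0,1])),4),"w",round(o["grip_width"],3))
    print(" d in tool",np.round(R.T@d,3),"n in tool",np.round(R.T@n,3))
E
python3 -c "
from h import *
st()"
```

```text
t 4.2 along 5.7 perp -0.10 dz 0.06 mm F along -7.22 perp -0.34 z 1.29 M [ 1.048  0.08  -0.115] yang 1.7772 w 0.151
 d in tool [ 0.234 -0.972 -0.003] n in tool [-0.972 -0.234  0.005]
```

>>> carry_out(
  series=[
    [[0.5,-2,0],[0,0,0],5],
    [[0.9,-4,0],[0,0,0],5],
    [[1.4,-6,0],[0,0,0],5],
    [[1.9,-8,0],[0,0,0],5],
    [[2.3,-9.7,0],[0,0,0],5],
  ],
)

```text
time_s: 4.7
eef_pos: [0.5972, 0.1249, 0.1879]
ee_rot: [[-0.979, -0.205, 0.005], [-0.205, 0.979, 0.004], [-0.005, 0.003, -1.0]]
contact_force: [0.3, 7.3, 0.8]
grip_width: 0.151
```

```bash
python3 -c "
from h import *
st()"
```

```text
t 4.7 along 15.0 perp -0.23 dz 0.07 mm F along -7.26 perp 0.05 z 0.78 M [ 1.001 -0.021 -0.152] yang 1.7778 w 0.151
 d in tool [ 0.235 -0.972 -0.004] n in tool [-0.972 -0.235  0.005]
```

>>> carry_out(
  series=[
    [[0.5,-2,0],[0,0,0],5],
    [[0.9,-4,0],[0,0,0],5],
    [[1.4,-6,0],[0,0,0],5],
    [[1.9,-8,0],[0,0,0],5],
    [[2.3,-9.7,0],[0,0,0],5],
  ],
)

```text
time_s: 5.2
eef_pos: [0.5969, 0.1156, 0.1879]
ee_rot: [[-0.979, -0.206, 0.005], [-0.206, 0.979, 0.006], [-0.006, 0.005, -1.0]]
contact_force: [0.5, 7.4, 1.1]
grip_width: 0.149
```

```bash
python3 -c "
from h import *
st()"
```

```text
t 5.2 along 24.3 perp -0.32 dz 0.07 mm F along -7.43 perp 0.29 z 1.14 M [ 1.019 -0.07  -0.217] yang 1.7782 w 0.149
 d in tool [ 0.235 -0.972 -0.006] n in tool [-0.972 -0.235  0.005]
```

>>> carry_out(
  series=[
    [[0.5,-2,0],[0.005,0,0],5],
    [[0.9,-4,0],[0.005,0,0],5],
    [[1.4,-6,0],[0.005,0,0],5],
    [[1.9,-8,0],[0.005,0,0],5],
    [[2.4,-10,0],[0.005,0,0],5],
  ],
)

```text
time_s: 5.7
eef_pos: [0.5964, 0.1062, 0.1878]
ee_rot: [[-0.978, -0.206, 0.006], [-0.206, 0.978, 0.003], [-0.006, 0.002, -1.0]]
contact_force: [-0.2, 10.1, 1.6]
grip_width: 0.152
```

```bash
python3 -c "
from h import *
st()"
```

```text
t 5.7 along 33.7 perp -0.46 dz 0.05 mm F along -10.05 perp -0.54 z 1.57 M [ 1.352 -0.01  -0.298] yang 1.7787 w 0.152
 d in tool [ 0.236 -0.972 -0.003] n in tool [-0.972 -0.236  0.006]
```

>>> carry_out(
  series=[
    [[0.5,-2,0],[0.002,0,0],5],
    [[0.9,-4,0],[0.002,0,0],5],
    [[1.4,-6,0],[0.002,0,0],5],
    [[1.9,-8,0],[0.002,0,0],5],
    [[2.4,-10,0],[0.002,0,0],5],
  ],
)

```text
time_s: 6.2
eef_pos: [0.596, 0.0969, 0.1878]
ee_rot: [[-0.978, -0.207, 0.006], [-0.207, 0.978, 0.004], [-0.007, 0.002, -1.0]]
contact_force: [1.2, 10.1, 0.5]
grip_width: 0.151
```

```bash
python3 -c "
from h import *
from look import look
st()
look('mid',(190,180,140,120),(290,210,140,120),3)"
```

```text
t 6.2 along 43.1 perp -0.57 dz 0.05 mm F along -10.17 perp 0.89 z 0.47 M [ 1.35  -0.041 -0.309] yang 1.7789 w 0.151
 d in tool [ 0.236 -0.972 -0.004] n in tool [-0.972 -0.236  0.006]
```

View pics/mid.png

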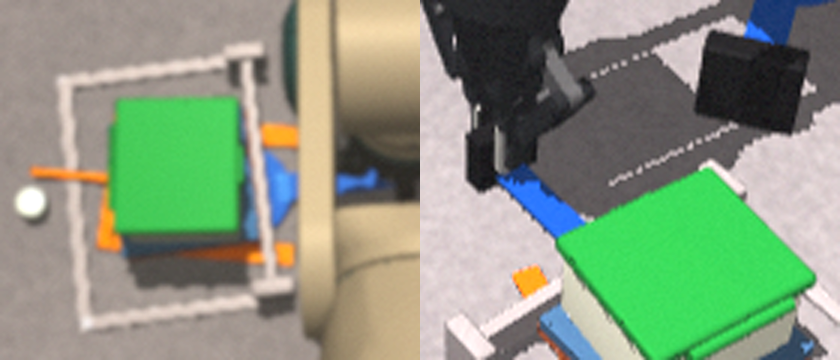

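Stack is still upright and the paddle is emerging at (265,190) in the top crop. Lateral force is about 0.5 N. I'll trim the small sideways drift.

>>> carry_out(
  series=[
    [[0.3,-2,0],[0.002,0,0.001],5],
    [[0.7,-4,0],[0.002,0,0.001],5],
    [[1.1,-6,0],[0.002,0,0.001],5],
    [[1.5,-8,0],[0.002,0,0.001],5],
    [[1.9,-10,0],[0.002,0,0.001],5],
  ],
)

```text
time_s: 6.8
eef_pos: [0.5962, 0.0867, 0.1878]
ee_rot: [[-0.979, -0.206, 0.006], [-0.206, 0.979, 0.002], [-0.007, 0.0, -1.0]]
contact_force: [-0.2, 4.2, 1.5]
grip_width: 0.151
```

```bash
python3 -c "
from h import *
st()"
```

```text
t 6.8 along 53.2 perp -0.15 dz 0.04 mm F along -4.22 perp -0.31 z 1.50 M [ 0.741  0.102 -0.201] yang 1.778 w 0.151
 d in tool [ 0.235 -0.972 -0.002] n in tool [-0.972 -0.235  0.006]
```

>>> carry_out(
  series=[
    [[0.4,-2,0],[0.002,0,0.001],5],
    [[0.8,-4,0],[0.002,0,0.001],5],
    [[1.2,-6,0],[0.002,0,0.001],5],
    [[1.6,-8,0],[0.002,0,0.001],5],
    [[2.1,-10,0],[0.002,0,0.001],5],
  ],
)

```text
time_s: 7.3
eef_pos: [0.5962, 0.0763, 0.1879]
ee_rot: [[-0.979, -0.205, 0.007], [-0.205, 0.979, -0.0], [-0.007, -0.001, -1.0]]
contact_force: [0.6, 4.3, 1.6]
grip_width: 0.15
```

```bash
python3 -c "
from h import *
st()"
```

```text
t 7.3 along 63.6 perp 0.18 dz 0.08 mm F along -4.32 perp 0.52 z 1.62 M [ 0.84   0.138 -0.126] yang 1.7769 w 0.15
 d in tool [ 0.234 -0.972 -0.   ] n in tool [-0.972 -0.234  0.007]
```

>>> carry_out(
  series=[
    [[0.5,-2,0],[0,0,0],5],
    [[1,-4,0],[0,0,0],5],
    [[1.5,-6,0],[0,0,0],5],
    [[2,-8,0],[0,0,0],5],
    [[2.5,-10,0],[0,0,0],5],
  ],
)

```text
time_s: 7.8
eef_pos: [0.5958, 0.0658, 0.1879]
ee_rot: [[-0.979, -0.205, 0.007], [-0.205, 0.979, -0.0], [-0.007, -0.002, -1.0]]
contact_force: [0.4, 4.5, 1.3]
grip_width: 0.151
```

```bash
python3 -c "
from h import *
st()"
```

```text
t 7.8 along 74.2 perp 0.10 dz 0.08 mm F along -4.55 perp 0.23 z 1.27 M [ 0.749  0.166 -0.095] yang 1.7768 w 0.151
 d in tool [ 0.234 -0.972 -0.   ] n in tool [-0.972 -0.234  0.007]
```

>>> carry_out(
  series=[
    [[0.5,-2,0],[0,0,0],5],
    [[1,-4,0],[0,0,0],5],
    [[1.5,-6,0],[0,0,0],5],
    [[2,-8,0],[0,0,0],5],
    [[2.5,-10,0],[0,0,0],5],
  ],
)

```text
time_s: 8.3
eef_pos: [0.5954, 0.0552, 0.1878]
ee_rot: [[-0.979, -0.205, 0.007], [-0.205, 0.979, -0.0], [-0.007, -0.002, -1.0]]
contact_force: [0.1, 3.1, 1.9]
grip_width: 0.154
```

```bash
python3 -c "
from h import *
st()"
```

```text
t 8.3 along 84.7 perp 0.00 dz 0.05 mm F along -3.13 perp -0.01 z 1.93 M [ 0.68   0.162 -0.171] yang 1.7768 w 0.154
 d in tool [ 0.234 -0.972  0.   ] n in tool [-0.972 -0.234  0.007]
```

>>> carry_out(
  series=[
    [[0.5,-2,0],[0,0,0],5],
    [[1,-4,0],[0,0,0],5],
    [[1.5,-6,0],[0,0,0],5],
    [[2,-8,0],[0,0,0],5],
    [[2.5,-10,0],[0,0,0],5],
  ],
)

```text
time_s: 8.8
eef_pos: [0.595, 0.0446, 0.1879]
ee_rot: [[-0.979, -0.205, 0.007], [-0.205, 0.979, -0.001], [-0.007, -0.002, -1.0]]
contact_force: [1.0, 1.5, 2.0]
grip_width: 0.15
```

```bash
python3 -c "
from h import *
from look import look
st()
look('mid2',(190,180,140,120),(290,210,140,120),3)"
```

```text
t 8.8 along 95.3 perp -0.07 dz 0.06 mm F along -1.58 perp 0.96 z 1.97 M [ 0.347  0.063 -0.073] yang 1.7768 w 0.15
 d in tool [ 0.234 -0.972  0.   ] n in tool [-0.972 -0.234  0.007]
```

View pics/mid2.png

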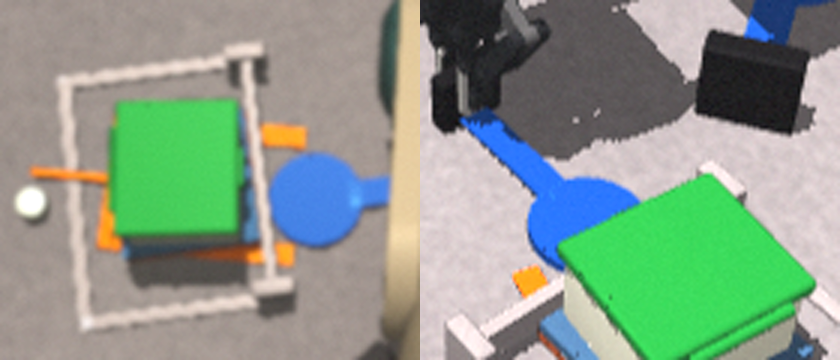

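```bash
python3 -c "
from h import *
print('bottle base front edge',unp('scene',198,274,0), unp('scene',179,262,0),unp('scene',217,258,0), 'top-view body',unp('top',375,160,.1),'funnel rim',unp('top',441,174,.0),'small grip',unp('top',278,155,.03),'large grip',unp('top',309,308,.05))"
```

```text
bottle base front edge [0.79275474 0.02276189 0.        ] [ 0.81606493 -0.02055368  0.        ] [ 0.7517445 -0.0010344  0.       ] top-view body [0.74631189 0.00143643 0.1       ] funnel rim [ 0.764442 -0.162782  0.      ] small grip [0.77195642 0.21343101 0.03      ] large grip [0.43316706 0.11778667 0.05      ]
```

The bottle is about 0.15 m away from the path. The spreader is clear of the rails, so I'll slide it further out before lifting.

>>> carry_out(
  series=[
    [[0.5,-2,0],[0,0,0],5],
    [[1,-5,0],[0,0,0],5],
    [[2,-9,0],[0,0,0],5],
    [[3,-14,0],[0,0,0],5],
    [[4,-20,0],[0,0,0],5],
    [[6,-26,0],[0,0,0],5],
    [[7,-32,0],[0,0,0],5],
    [[9,-38,0],[0,0,0],5],
    [[11,-45,0],[0,0,0],5],
    [[11,-50,0],[0,0,0],5],
    [[11,-50,0],[0,0,0],5],
  ],
)

```text
time_s: 10.0
eef_pos: [0.5945, -0.0077, 0.1879]
ee_rot: [[-0.979, -0.203, 0.007], [-0.203, 0.979, -0.002], [-0.006, -0.003, -1.0]]
contact_force: [0.1, -2.5, 2.0]
grip_width: 0.152
```

```bash
python3 -c "
from h import *
from look import look
st()
look('out',(190,180,180,120),(290,190,80,120),3)
rel([.530,-.334,.25],S_ANG-.407)"
```

```text
t 10.0 along 147.7 perp 1.03 dz 0.15 mm F along 2.47 perp 0.14 z 1.96 M [-0.025  0.171  0.044] yang 1.7757 w 0.152
 d in tool [ 0.233 -0.973  0.002] n in tool [-0.973 -0.233  0.007]
t 10.1 pos [594.5  -7.2 187.9] yang 1.7761 F [ 0.87 -1.62  1.2 ] M [-0.043  0.073  0.035] w 0.151 q [-0.07  0.42  1.42 -0.    1.29 -1.85]
shift [ 129.4 -307.   -62. ] turn [-0.0017  0.007   0.4059]
```

View pics/out.png

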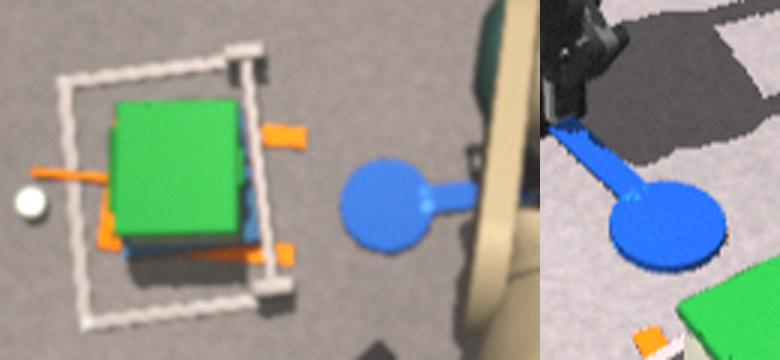

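The spreader is fully out in both views and the stack is unchanged. Lifting first, then carrying it to the tray.

>>> carry_out(
  series=[
    [[0,0,-10],[0,0,0],5],
    [[0,0,-30],[0,0,0],5],
    [[0,0,-50],[0,0,0],5],
    [[5,-12,-62],[0,0,0.02],5],
    [[16,-38,-62],[0,0.002,0.06],5],
    [[32,-75,-62],[0,0.004,0.1],5],
    [[48,-114,-62],[0,0.007,0.16],5],
    [[64,-152,-62],[0,0.007,0.2],5],
    [[80,-190,-62],[0,0.007,0.25],5],
    [[96,-228,-62],[0,0.007,0.3],5],
    [[112,-266,-62],[0,0.007,0.36],5],
    [[124,-295,-62],[0,0.007,0.4],5],
  ],
)

```text
time_s: 11.3
eef_pos: [0.5313, -0.324, 0.25]
ee_rot: [[-0.98, 0.198, -0.001], [0.198, 0.98, -0.002], [0.0, -0.002, -1.0]]
contact_force: [-0.6, -0.1, -1.2]
grip_width: 0.15
```

```bash
python3 -c "
from h import *
rel([.530,-.334,.25],S_ANG-.405)"
```

```text
t 11.3 pos [ 531.3 -324.   250. ] yang 1.3715 F [-0.64 -0.12 -1.15] M [-0.048  0.02   0.057] w 0.15 q [-0.61  0.42  1.29 -0.    1.44 -1.98]
shift [ -0.7 -10.1   0. ] turn [-0.0022 -0.0003 -0.0007]
```

>>> carry_out(
  series=[
    [[-1,-5,10],[-0.002,0,0],5],
    [[-1,-10,20],[-0.002,0,0],5],
    [[-1,-10,20],[-0.002,0,0],5],
    [[-1,-10,20],[-0.002,0,0],5],
  ],
)

```text
time_s: 11.7
eef_pos: [0.5305, -0.3329, 0.2292]
ee_rot: [[-0.981, 0.196, -0.002], [0.196, 0.981, 0.001], [0.002, 0.001, -1.0]]
contact_force: [-0.5, -0.2, -0.3]
grip_width: 0.149
```

```bash
python3 -c "
from h import *
from look import look
rel([.530,-.334,.194],S_ANG-.405)
look('tray1',(420,200,160,130),(220,100,110,130),3)"
```

```text
t 11.7 pos [ 530.5 -332.9  229.2] yang 1.373 F [-0.55 -0.17 -0.29] M [-0.091 -0.011  0.006] w 0.149 q [-0.62  0.45  1.29 -0.    1.4  -1.99]
shift [ 0.3 -1.2 35.2] turn [ 0.0007 -0.0018  0.0008]
```

View pics/tray1.png

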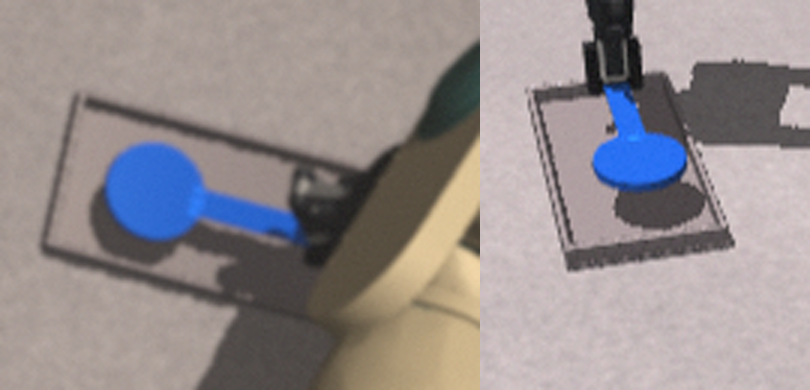

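```bash
python3 -c "
from h import *
c=np.array([.5428,-.2721]);u=np.array([.198,.980]);n=np.array([.98,-.198])
for a in(unp('top',471.5,263.2,.049),unp('scene',273.2,153.0,.049)):
  e=a[:2]-c;print(a,'along',e@u,'across',e@n)
e=np.array([.5305,-.3329])-c;print('grip',e@u,e@n)"
```

```text
[ 0.55062166 -0.21702581  0.049     ] along 0.05552139506067782 across -0.003239458362717065
[ 0.55485604 -0.21389923  0.049     ] along 0.05942385149685987 across 0.00029117157329883176
grip -0.06201939999999996 -1.5599999999984255e-05
```

The paddle is centred in the tray (55–59 mm along, within 3 mm across, against 20 mm of clearance). Lowering.

>>> carry_out(
  series=[
    [[0,-1,8],[0,-0.002,0],5],
    [[0,-1,18],[0,-0.002,0],5],
    [[0,-1,26],[0,-0.002,0],5],
    [[0,-1,31],[0,-0.002,0],5],
    [[0,-1,34],[0,-0.002,0],5],
    [[0,-1,35.5],[0,-0.002,0],5],
    [[0,-1,35.5],[0,-0.002,0],5],
  ],
)

```text
time_s: 12.5
eef_pos: [0.5307, -0.334, 0.1948]
ee_rot: [[-0.981, 0.196, 0.002], [0.196, 0.981, -0.001], [-0.002, -0.0, -1.0]]
contact_force: [-0.4, 0.3, -0.8]
grip_width: 0.148
```

```bash
python3 -c "
from h import *
rel([.530,-.334,.1928],S_ANG-.405)"
```

```text
t 12.5 pos [ 530.7 -334.   194.8] yang 1.3732 F [-0.4   0.33 -0.75] M [-0.035 -0.038 -0.006] w 0.148 q [-0.62  0.49  1.31  0.    1.34 -1.99]
shift [ 0.7 -0.1  2. ] turn [-0.0002  0.0021  0.001 ]
```

>>> carry_out(
  series=[
    [[0,0,1],[0,0,0],5],
    [[0,0,2],[0,0,0],5],
    [[0,0,2.5],[0,0,0],5],
    [[0,0,2.5],[0,0,0],5],
  ],
)

```text
time_s: 12.9
eef_pos: [0.5307, -0.3341, 0.1929]
ee_rot: [[-0.981, 0.196, 0.002], [0.196, 0.981, -0.001], [-0.003, -0.0, -1.0]]
contact_force: [-2.1, -0.2, 3.1]
grip_width: 0.154
```

```bash
python3 -c "
from h import *
rel([.530,-.334,.1928],S_ANG-.405)"
```

```text
t 12.9 pos [ 530.7 -334.1  192.9] yang 1.3731 F [-2.12 -0.21  3.14] M [ 0.084  0.241 -0.015] w 0.154 q [-0.62  0.49  1.31  0.    1.34 -1.99]
shift [0.7 0.  0.1] turn [-0.0005  0.0026  0.0009]
```

Contact with the floor is about 3–4 N at the expected height. Opening to 30 mm and rising.

>>> carry_out(
  series=[
    [[0,0,0],[0,0,0],17],
    [[0,0,0],[0,0,0],22],
    [[0,0,0],[0,0,0],30],
    [[0,0,0],[0,0,0],30],
    [[0,0,0],[0,0,0],30],
  ],
)

```text
time_s: 13.4
eef_pos: [0.5307, -0.3341, 0.1928]
ee_rot: [[-0.981, 0.196, 0.002], [0.196, 0.981, -0.001], [-0.003, -0.0, -1.0]]
contact_force: [0.5, -0.3, 0.3]
grip_width: 0.35
```

>>> carry_out(
  series=[
    [[0,0,-5],[0,0,0],30],
    [[0,0,-15],[0,0,0],30],
    [[0,0,-30],[0,0,0],30],
    [[0,0,-55],[0,0,0],30],
    [[0,0,-90],[0,0,0],30],
    [[0,0,-130],[0,0,0],30],
    [[0,0,-160],[0,0,0],30],
    [[30,0,-180],[0,0,0],30],
    [[70,0,-180],[0,0,0],30],
    [[110,0,-180],[0,0,0],30],
    [[140,0,-180],[0,0,0],30],
    [[140,0,-180],[0,0,0],30],
  ],
)

```text
time_s: 14.6
eef_pos: [0.3906, -0.3059, 0.3743]
ee_rot: [[-0.98, 0.198, 0.004], [0.198, 0.98, -0.003], [-0.004, -0.002, -1.0]]
contact_force: [0.3, 0.3, -0.0]
grip_width: 0.352
```

```bash
python3 -c "
from h import *
import cv2
from plant import robot
st()
for n in('top','scene'): cv2.imwrite(f'pics/end_{n}.png',robot.capture(n)['color'][:,:,::-1])"
```

```text
t 14.6 along 451.8 perp -193.83 dz 186.53 mm F along -0.32 perp 0.27 z -0.04 M [ 0.007 -0.014 -0.006] yang 1.3715 w 0.352
 d in tool [-0.169 -0.986  0.003] n in tool [-0.986  0.169  0.004]
```

View pics/end_top.png

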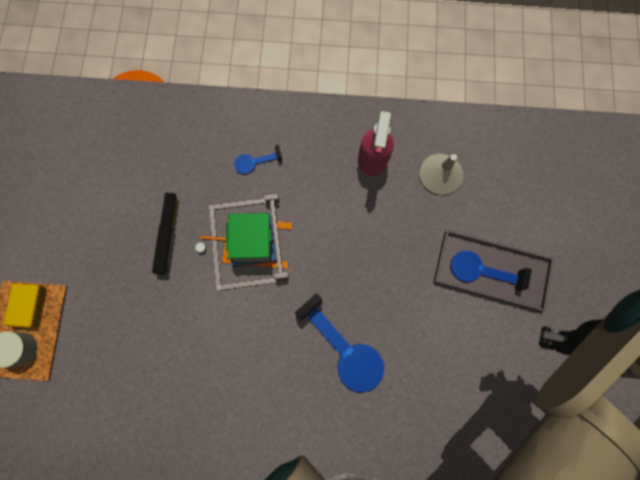

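View pics/end_scene.png

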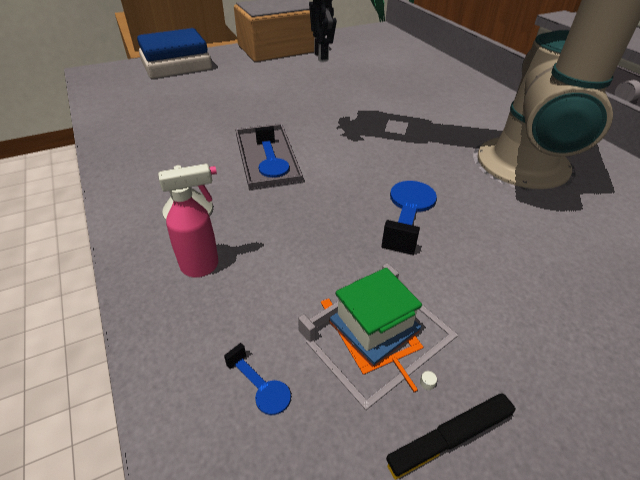

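The spreader lies flat in the tray at (490,270) in the top view. The stack is still in the rack at (248,237), and the bystanders have not moved. One enlarged check of the stack.

```bash
python3 -c "
import cv2,numpy as np
a=[cv2.resize(cv2.imread(f)[250:390,290:470],None,fx=2.2,fy=2.2,interpolation=2) for f in('pics/scene0.png','pics/end_scene.png')]
cv2.imwrite('pics/stack.png',np.hstack(a))
d=cv2.absdiff(cv2.imread('pics/scene0.png'),cv2.imread('pics/end_scene.png')).max(2);print([int(d[r].mean()) for r in [np.s_[390:475,380:520],np.s_[340:415,220:295],np.s_[160:280,155:220],np.s_[365:390,415:440]]])"
```

```text
[3, 3, 3, 3]
```

View pics/stack.png

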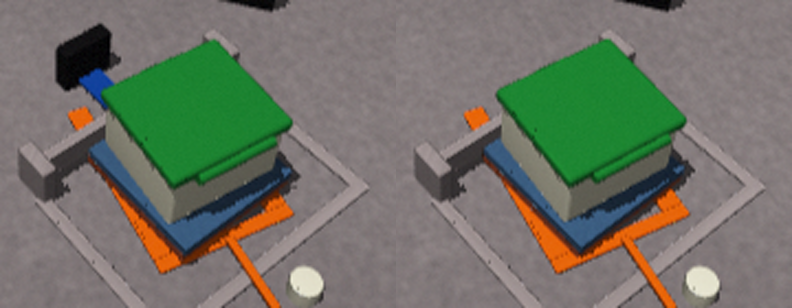

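The stack is level and upright, and has settled a little, as expected. Handing in.

```bash
python3 -c "
from plant import robot
print(robot.finish_job())"
```

```text
the job is handed in; nothing more can be done
None
```

I drew the middle-sized spreader out by its grip along the rails and laid it flat in the grey tray. The job was handed in after about 15 s of robot time.

- **Rails:** in the camera images they run about 0.24 rad off the rack's -x. I drew along that direction. The drag was 3–10 N, easing off as the paddle came clear. The readings taken every 6–10 mm showed about 1 N or less of sideways force, within the sensor's noise.
- **Tray:** the paddle was centred to within about 3 mm across the tray before lowering. I lowered it until the floor pushed back with 3–4 N at the expected height, then opened the fingers and moved the arm away.
- **Last checks:** the stack stands upright and level in the rack, slightly lower on the rails as expected. In the scene picture the bottle, brush, cap and small look-alike match their starting views. I compared the funnel and the large look-alike only by eye, and they look unmoved. The robot touches nothing.
- **Disagreement:** the two cameras differed by about 2 mm on the grip position and about 4 mm on the paddle over the tray. Neither mattered for the grasp or the placing.

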